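# Put the carton knife away in its sliding-lid case

### The job

Put the carton knife away: slide the lid of the wooden case back far enough to uncover the knife's pocket, lay the knife flat in that pocket (set it down, do not drop it), then slide the lid fully shut over it. Leave the spanner, the roll of tape and the small carton where they are.

Things in the scene. Friction and masses are not known exactly. Their poses are not given: they have to be found in the camera images.
- case: Plain wooden tool case with a sliding lid, standing firm on the bench: 220 mm long (own x), 176 wide (own y), 53 high. Origin: centre of its underside on the bench, z up. The lid slides out over the +x end, whose wall is 41 mm high; the other three walls are 53 mm high, 8 mm thick. A tin, a marker and a pencil, parts of the case, lie inside at y +20 to +73 mm, under 38 mm above the bench.
- pocket (a point): Centre of the floor of the knife's empty pocket, 12 mm above the bench, at x -16, y -32 mm of the case; axes as the case. The pocket, 164 mm (x) by 44 mm (y), is 8 mm deep in a tray whose top is 20 mm above the bench. The shut lid's underside is 41 mm above the bench: the seated knife (36 mm) passes, one lying on the tray or the pocket's edge blocks it. Tray clear from y -80 to +20 mm.
- lid (a joint): How far the lid is slid open towards the case's +x, in m: 0 fully shut, 0.170 the stop (it cannot come off). Starts shut to 30 mm ajar; about 2.5 N of friction, stays where left. A plate with its top 47 mm above the bench; shut, it spans x -104 to +110 mm of the case; open, it juts out beyond the +x end. Its trailing edge clears the whole pocket at 0.170, a centred knife from 0.165.
- lid_pull (a point): Middle of the top of the lid's pull, a straight wooden bar across the lid: 14 mm thick along the case's x, 90 mm long along y, 18 mm high above the lid, its top 65 mm above the bench. Moves with the lid; with the lid shut it is at x +80, y 0 mm of the case. It can be pushed from either side or pinched from above.
- knife: Retractable carton knife (box cutter), blade in, grey body, dark grip ribs, tapered nose, lying flat on the bench, right of the case on some starts, left on others: 154 mm long (own x, nose at +x), 34 mm wide (own y; the nose, x +31 to +77 mm, 27 mm), 24 mm thick, 90 to 180 g. Origin: centre of its underside. It may lie either way round in the pocket.
- knife_mid (a point): Middle of the knife, 12 mm above its underside; axes as knife.
- wrench: Steel spanner, 180 mm long, lying flat on the other side of the case from the knife. Not to be disturbed.
- tape: Roll of brown packing tape lying flat, 104 mm across, 48 mm high, beyond the case to the right; origin at the centre of its underside. Not to be disturbed.
- carton: Small cardboard carton, 90 x 110 mm, 85 mm high, at the far left; origin at the centre of its underside. Not to be disturbed.
There are look-alikes about, which are no part of the job. Several things look just like the knife: the one meant starts nearest to the robot's base.

How it is judged:
On the way, in this order (a step that is already met when the one before it is completed fails the run):
1. the lid is slid back (at least 130 mm open) (value of joint lid above 0.13 m), for 0.1 s.
2. the knife lies flat in its pocket, let go (x of knife_mid in the frame of pocket between -0.009 and 0.009 m and y of knife_mid in the frame of pocket between -0.009 and 0.009 m and z of knife_mid in the frame of pocket between 0.008 and 0.015 m and angle between the x axis of knife and the x axis of case, either way round below 0.12 rad and contact force between knife and the fingers below 0.1 N and linear speed of knife below 0.02 m/s), for 0.2 s.
At the end, for the whole second after the job is handed in: The lid is fully shut (under 4 mm open) and the knife lies at rest, flat in its pocket: its middle within 9 mm of the pocket's centre along both of the case's axes and 8 to 15 mm above the pocket's floor, in line with the case within 0.12 rad, either way round (x of knife_mid in the frame of pocket between -0.009 and 0.009 m and y of knife_mid in the frame of pocket between -0.009 and 0.009 m and z of knife_mid in the frame of pocket between 0.008 and 0.015 m and angle between the x axis of knife and the x axis of case, either way round below 0.12 rad and value of joint lid below 0.004 m and linear speed of knife below 0.02 m/s); the robot touches nothing.
It fails at once if the knife is dropped (it falls freely, faster than 0.7 m/s) (contact force between knife and the fingers below 0.1 N and linear speed of knife above 0.7 m/s).
It fails at once if the spanner is shifted by more than 30 mm (distance of wrench from where it was at the start of the episode above 0.03 m).
It fails at once if the roll of tape is shifted by more than 30 mm (distance of tape from where it was at the start of the episode above 0.03 m).
It fails at once if the small carton is shifted by more than 30 mm (distance of carton from where it was at the start of the episode above 0.03 m).
It also fails if it takes over 72 s, if anything falls off the work surface, if the arm or the gripper's body presses on something with over 40 N, if the wrist force passes 120 N, or if a joint passes its speed limit or range.

### The arm

A 7-joint arm with a two-finger parallel gripper is mounted at the origin on the work surface. World frame = base frame: x ahead of the robot, y to its left, z up, the work surface at z = 0. Lengths are in m, angles in rad, forces in N, time in s.
With the tool pointing down it reaches from about 0.35 to 0.775 m from the base axis. Payload 3.1 kg.
Tool frame: the origin (TCP) lies on the centre line of the jaws, within the pads' length; the fingertips stand finger_overhang ahead of it and the grasp point (between the pads) is the TCP (finger_overhang is the distance from the TCP to the fingertips, in m); y points along the fingers, z is the direction in which the jaws open and shut, and the axes are right-handed (so a half turn about y gives the same grasp; the last joint's range is limited). The gripper opens to 85 mm and grips with 20 to 120 N. Pads are 22 mm wide; open, the fingers measure 114 mm over their backs; the gripper's body (76 mm by 85 mm) begins 54 mm behind the grasp point. The pads swing forward as they close: fully open they stand 13 mm farther back than shut.
Start: joints at [1.135, 0.311, 0.014, 1.512, -0.004, 1.319, -0.027], TCP at [0.211, -0.508, 0.22] pointing down, gripper open.
Joint ranges: [-2.7, 2.7], [-0.3, 1.91], [-1.27, 1.3], [0.12, 2.57], [-1.44, 4.58], [0.2, 2.03], [-3.05, 3.05]. Speed limits (rad/s): [2.79, 2.79, 3.14, 3.14, 3.14, 3.14, 3.14].

### API

Orientations are given as a rotation vector (axis times angle).
In Python, from plant import * gives the robot as it stands. Calls block until the motion is done:
- move_to(position, orientation): joint-space move of the TCP to a pose.
- movel(position, velocity=0.15, attitude=None, f_stop=None): straight line of the TCP; attitude=None keeps the orientation; velocity is the mean speed in m/s. With f_stop (N) it stops when the force on the tool has changed by that much, and returns True; else False.
- move_j(angles): joint-space move.
- open_jaws() and close_gripper(): open the fingers fully, or close them until they stop; the grip force is fixed at half the most.
- dwell(seconds).
- solve_ik(position, orientation): joint angles nearest the present ones, or None.
- observe(): the state.
- grab_frame(name): name is "scene" or "top" or "wrist"; returns (picture, depth): 384x512x3 uint8, red, green, blue; 384x512 float32, m along the optical axis (not along the pixel's ray), 0 where there is no reading.
- camera_info(name): a dict with "fov_y" (degrees; the focal length in pixels is half the picture's height over the tangent of half this angle, whatever the lens; pixels are square), "cx", "cy" (the principal point, pixels), "T" (4x4, takes a point from camera to world coordinates). Camera axes: x right, y up, looking along -z (the intrinsics and any distortion apply to the point x, -y, -z); pixel columns grow to the right and rows downward; lengths in m; the calibration is good to about 2 mm. A picture is of the moment at which its call begins: read the wrist's pose just before it. camera_info takes no time and is no camera call; for the wrist camera it gives the pose at the moment of the call.
A pose or a line that the arm cannot do raises Unreachable and nothing moves.
- job_done(): hands the job in, once; it reports no verdict.
The state is a dict: "t": time; "joint_positions": joint angles; "qd": joint speeds; "tau": joint torques, N m; "ee_pos": TCP position; "tcp_rot": TCP orientation; "force": force on the tool from outside, world axes, zero at the start; "ft_torque": the same for the moment, N m; "opening": finger opening in m.
Only numpy, scipy, OpenCV 4.12 (cv2) and the standard library are available. Lean on these libraries where they do the work, as an engineer would, in place of code of your own. Each camera call takes 0.05 s, during which the arm holds its last target. There are 200 camera calls.

## Working session

There is one attempt and no reset: what is moved stays moved. The work goes in short steps, each a Python script; the robot and the scene stay as the last script left them, time stands still between calls to the robot, and variables do not carry over. Pictures are saved under pics/ and viewed, about 8 in all and at most 12, crops included, and the job is handed in when it is done.

```bash
ls; mkdir -p pics; cat > h.py <<'E'
from plant import *
import numpy as np, cv2
from scipy.spatial.transform import Rotation as R
def proj(name,ci,depth,u,v):
    f=depth.shape[0]/2/np.tan(np.radians(ci['fov_y'])/2)
    d=depth[int(round(v)),int(round(u))]
    p=np.array([(u-ci['cx'])/f*d,-(v-ci['cy'])/f*d,-d,1])
    return (np.array(ci['T'])@p)[:3]
def cloud(ci,depth):
    h,w=depth.shape; f=h/2/np.tan(np.radians(ci['fov_y'])/2)
    v,u=np.mgrid[:h,:w]
    P=np.stack([(u-ci['cx'])/f*depth,-(v-ci['cy'])/f*depth,-depth,np.ones_like(depth)],-1)
    return (P@np.array(ci['T']).T)[...,:3]
def snap(name,tag):
    ci=camera_info(name); p,d=grab_frame(name)
    cv2.imwrite(f'pics/{tag}.png',p[...,::-1]); np.savez(f'pics/{tag}.npz',d=d,p=p,**{k:np.array(x) for k,x in ci.items()})
    return ci,p,d
def load(tag):
    z=np.load(f'pics/{tag}.npz'); return z,z['p'],z['d']
E
python3 - <<'E'
from h import *
for n in('top','scene'):
    ci,p,d=snap(n,n+'0'); print(ci)
print(observe())
a=cv2.imread('pics/top0.png');cv2.imwrite('pics/top0b.png',cv2.resize(a,(800,600),interpolation=cv2.INTER_CUBIC))
E
```

```text
pics
{'fov_y': 51.295399382596685, 'cx': 250.08848816206418, 'cy': 190.9923314988539, 'T': array([[-2.60318906e-05,  9.92408435e-01, -1.22985763e-01,
         3.94390962e-01],
       [-9.99826983e-01, -2.31350670e-03, -1.84567394e-02,
        -1.70215150e-01],
       [-1.86011522e-02,  1.22964004e-01,  9.92236792e-01,
         1.48094905e+00],
       [ 0.00000000e+00,  0.00000000e+00,  0.00000000e+00,
         1.00000000e+00]])}
{'fov_y': 52.74654009438915, 'cx': 253.4375187118097, 'cy': 187.8036386950379, 'T': array([[ 0.85993634, -0.3400482 ,  0.38062674,  1.11853949],
       [ 0.51024265,  0.55415055, -0.65770024, -1.10116366],
       [ 0.01272527,  0.75979233,  0.65004129,  1.02919127],
       [ 0.        ,  0.        ,  0.        ,  1.        ]])}
{'t': 0.1, 'joint_positions': array([ 1.13530629,  0.31167127,  0.01399423,  1.51290211, -0.004401  ,
        1.31920305, -0.02720716]), 'qd': array([ 0.00053107, -0.0020586 ,  0.00077597, -0.00401764, -0.00062475,
        0.00030995,  0.00086488]), 'tau': array([ 1.19699678e-03, -3.80855119e+01,  1.46610397e-01, -2.31243896e+01,
        1.22035402e-02,  8.07664212e-03, -1.18503948e-05]), 'ee_pos': array([ 0.21078014, -0.50727016,  0.21931351]), 'tcp_rot': array([-0.40064685,  2.00763738, -2.00335911]), 'force': array([-0.18603276,  0.33409721, -0.38489461]), 'ft_torque': array([ 0.03940282, -0.0545789 , -0.02181649]), 'opening': 0.08543390022006038}
```

View pics/top0b.png

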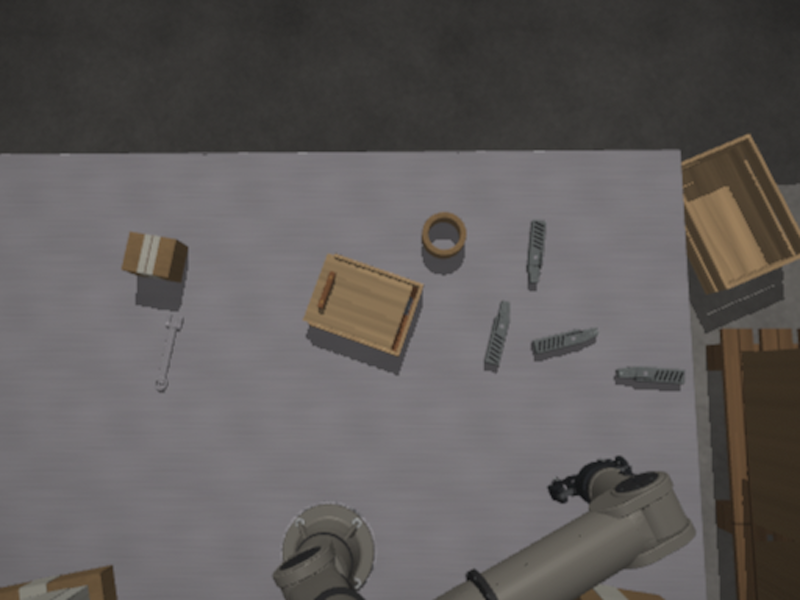

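View pics/scene0.png

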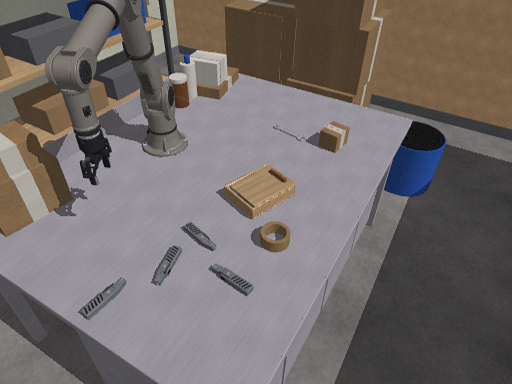

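Top view (800x600): the case is at (365,303) with its pull at (326,292), so case +x points to world +y. There are four knives, at (497,335), (565,341), (536,253) and (650,375). The base is at (328,548), so (497,335) looks nearest; I'll check that by distance.

```bash
python3 - <<'E'
from h import *
z,p,d=load('top0'); P=cloud(z,d)
for u,v in[(497,335),(565,341),(536,253),(650,375)]:
    u,v=u*.64,v*.64
    m=np.zeros(d.shape,bool); r=26
    m[int(v-r):int(v+r),int(u-r):int(u+r)]=1
    g=p.astype(int); hh=P[...,2]
    m&=(hh>.012)&(hh<.035)
    n,l,s,c=cv2.connectedComponentsWithStats(m.astype(np.uint8))
    k=l[int(round(v)),int(round(u))]; q=P[l==k]; 
    (cx,cy),(w,h),a=cv2.minAreaRect(q[:,:2].astype(np.float32)*1000)
    print(u,v,k,len(q),'c',cx,cy,'size',w,h,a,'z',np.median(q[:,2]),'dist',np.hypot(cx,cy))
# case
m=(P[...,2]>.03)&(P[...,2]<.075); m[:, :190]=0;m[:,272:]=0;m[:155]=0;m[235:]=0
n,l,s,c=cv2.connectedComponentsWithStats(m.astype(np.uint8)); k=1+np.argmax(s[1:,4]); q=P[l==k]
print('case',cv2.minAreaRect(q[:,:2].astype(np.float32)*1000),len(q))
q2=q[q[:,2]>.059]; print('pull',cv2.minAreaRect(q2[:,:2].astype(np.float32)*1000),len(q2),np.median(q2[:,2]))
for s_,t in((p[150:250,185:285],'case'),(p[175:265,285:415],'kn')):
    cv2.imwrite(f'pics/{t}.png',cv2.resize(s_[...,::-1],None,fx=4,fy=4,interpolation=cv2.INTER_CUBIC))
a=cv2.imread('pics/case.png');b=cv2.imread('pics/kn.png')
o=np.zeros((max(a.shape[0],b.shape[0]),a.shape[1]+b.shape[1],3),np.uint8);o[:a.shape[0],:a.shape[1]]=a;o[:b.shape[0],a.shape[1]:]=b
cv2.imwrite('pics/crop.png',cv2.resize(o,(800,int(o.shape[0]*800/o.shape[1]))))
E
```

```text
318.08 214.4 1 372 c 499.245849609375 -395.9729309082031 size 34.36369705200195 153.67518615722656 74.87281036376953 z 0.02351186822448359 dist 637.2134496102693
361.6 218.24 1 361 c 481.2445983886719 -550.2722778320312 size 33.7732048034668 151.92388916015625 13.406867027282715 z 0.023667986784425832 dist 731.0239005865172
343.04 161.92000000000002 2 364 c 689.3947143554688 -487.4542541503906 size 35.18672180175781 154.7296905517578 83.06363677978516 z 0.023829380913344744 dist 844.3202722134367
416.0 240.0 1 377 c 400.56243896484375 -742.5323486328125 size 156.60903930664062 34.28254699707031 85.77867889404297 z 0.023447320401831062 dist 843.6851049269656
case ((564.6952514648438, -78.9122314453125), (237.04478454589844, 176.59478759765625), 70.27677917480469) 3001
pull ((558.6670532226562, -89.24034118652344), (213.3756866455078, 169.9389190673828), 70.32720947265625) 101 0.06428615340351751
```

View pics/crop.png

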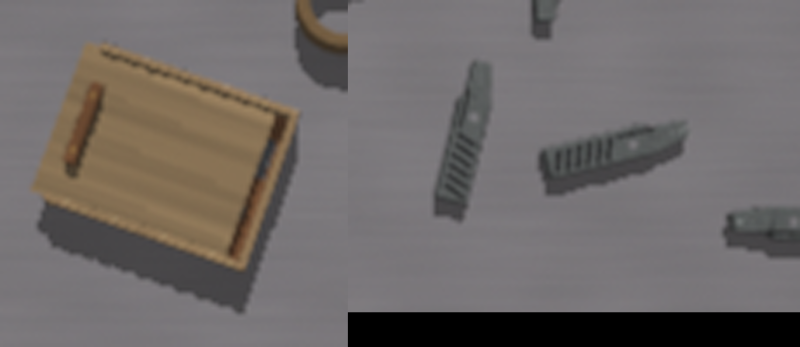

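Nearest knife: (497,335), at world (0.499,-0.396), 637 mm from the base. The next ones are 731, 844 and 844 mm away. It measures 154x34 mm with its top at 24 mm, and its nose points up-right in the picture (about -15°). The crop confirms it is a knife, and the lid is slightly ajar. Next: the interface details, then a wrist view of the case.

```bash
cat >> h.py <<'E'
def down(jaw):
    z=np.array([np.cos(jaw),np.sin(jaw),0]);y=np.array([0,0,-1.]);x=np.cross(y,z)
    return R.from_matrix(np.c_[x,y,z]).as_rotvec()
E
python3 - <<'E'
from h import *
move_to((.53,-.09,.32),down(np.radians(250.3)))
print(observe()['t'],observe()['ee_pos'])
ci,p,d=snap('wrist','w1')
P=cloud(ci,d);P[d==0]=0
m=(P[...,2]>.049)&(P[...,2]<.056)
print('rim',m.sum())
q=P[(P[...,2]>.06)&(P[...,2]<.07)];print('pull',cv2.minAreaRect(q[:,:2].astype(np.float32)*1000),len(q))
q=P[(P[...,2]>.03)&(P[...,2]<.07)];print('all',cv2.minAreaRect(q[:,:2].astype(np.float32)*1000),len(q))
q=P[m];print('rim',cv2.minAreaRect(q[:,:2].astype(np.float32)*1000),len(q))
E
```

```text
2.0333 [ 0.52970819 -0.09142664  0.31966725]
rim 2204
pull ((594.5790405273438, 4.704952239990234), (14.254950523376465, 90.04974365234375), 70.2911605834961) 546
all ((607.485107421875, -118.56497192382812), (284.2157897949219, 282.5606384277344), 70.03977966308594) 17115
rim ((603.6788330078125, -121.52822875976562), (257.906982421875, 277.238525390625), 70.09516906738281) 2204
```

View pics/w1.png

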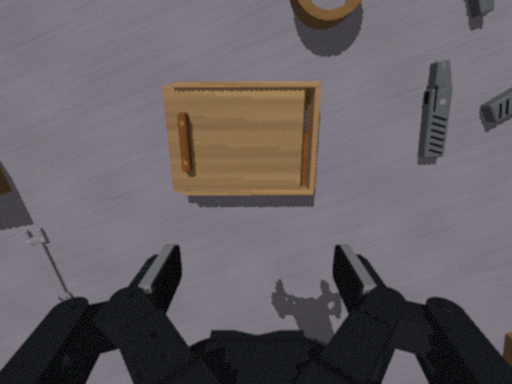

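The wrist view shows the case spanning u 163-321, v 82-195, with the pull at (184,142). The pull measures 14x90 mm, exactly as specified. I'll restrict the rim fit to that area, then pinch the pull and slide the lid.

```bash
python3 - <<'E'
from h import *
z,p,d=load('w1');P=cloud(z,d)
P=P[70:205,155:330].reshape(-1,3)
def ma(lo,hi):
    q=P[(P[:,2]>lo)&(P[:,2]<hi)];return q
yaw=np.radians(70.2)
e=np.array([np.cos(yaw),np.sin(yaw)]);n=np.array([-e[1],e[0]])
q=ma(.05,.056);print(cv2.minAreaRect(q[:,:2].astype(np.float32)*1000),len(q),np.median(q[:,2]))
a=q[:,:2]@e;b=q[:,:2]@n;print('rim x',a.min(),np.percentile(a,[1,99]),a.max(),'y',b.min(),b.max(),np.percentile(b,[1,99]))
q=ma(.03,.06);a=q[:,:2]@e;b=q[:,:2]@n;print('all x',a.min(),a.max(),'y',b.min(),b.max())
pl=np.array([.59458,.0047]);print('pull',pl@e,pl@n)
E
```

```text
((562.2720947265625, -86.54042053222656), (219.7349090576172, 175.75633239746094), 70.2847900390625) 2126 0.05229697569090949
rim x -0.0008398943760311921 [-0.00027078  0.21629083] 0.21903403112203917 y -0.6461954796353725 -0.4705137194025199 [-0.64606945 -0.47097842]
all x -0.0008398943760311921 0.2364373616864915 y -0.6462469394709507 -0.4705137194025199
pull 0.20582893223353013 -0.5578368193796506
```

```bash
cat >> h.py <<'E'
C=np.array([.5623,-.0865]);YAW=np.radians(70.28);E_=np.array([np.cos(YAW),np.sin(YAW)]);N_=np.array([-E_[1],E_[0]])
def W(x,y,z): return np.r_[C+E_*x+N_*y,z]
def st(): o=observe();c=o['ee_pos'][:2]-C;print(round(o['t'],2),'case',(c@E_).round(4),(c@N_).round(4),'z',o['ee_pos'][2].round(4),'F',o['force'].round(1),'op',round(o['opening'],4))
E
python3 - <<'E'
from h import *
A=down(YAW+np.pi)
move_to(W(.0967,0,.13),A)
movel(W(.0967,0,.071),.12); st()
close_gripper(); st()
print(movel(W(.0967+.1563,0,.071),.1,f_stop=25)); st()
snap('top','t2')
open_jaws(); st(); movel(W(.25,0,.16),.2); st()
z,p,d=load('t2')
E
```

```text
3.62 case 0.0967 -0.001 z 0.0721 F [0.7 0.7 0.9] op 0.0851
4.38 case 0.0967 0.0 z 0.0709 F [ 1.2 -0.2 -0.9] op 0.0001
False
6.1 case 0.252 -0.0004 z 0.071 F [-0.1 -0.3 -0.3] op -0.0002
6.93 case 0.253 -0.0 z 0.071 F [ 0.1  0.1 -0.9] op 0.0853
7.53 case 0.2497 0.0004 z 0.1593 F [ 0.   0.6 -0.7] op 0.0854
```

The jaws closed on nothing (opening about 0), so I'll look before going on.

```bash
python3 - <<'E'
from h import *
move_to(W(.09,-.0,.3),down(YAW+np.pi)); ci,p,d=snap('wrist','w2')
P=cloud(ci,d);h,w=d.shape
q=P[(P[...,2]>.061)&(P[...,2]<.07)&(abs((P[...,:2]-C)@N_)<.06)]
r=cv2.minAreaRect(q[:,:2].astype(np.float32)*1000);c=np.array(r[0])/1000-C;print(r,c@E_,c@N_,len(q))
a=cv2.imread('pics/t2.png')[120:270,160:310];b=p[...,::-1]
o=np.zeros((384,896,3),np.uint8);o[:,:512]=b;o[:,512:]=cv2.resize(a,(384,384));cv2.imwrite('pics/v2.png',cv2.resize(o,(800,343)))
E
```

```text
((649.6453247070312, 179.6180419921875), (383.8013000488281, 89.04185485839844), 72.68145751953125) 0.27998336677920765 0.007571812789026742 729
```

View pics/v2.png

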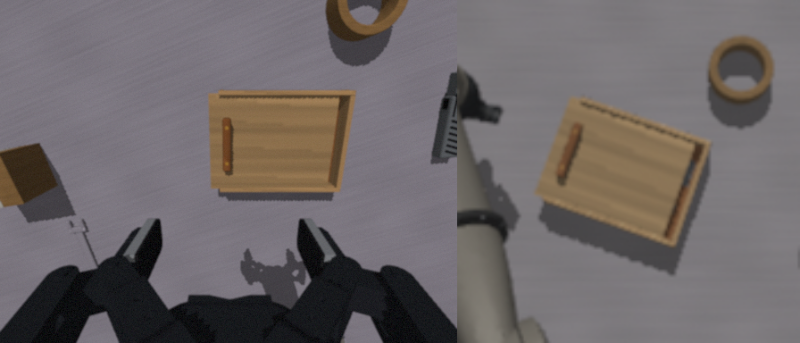

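Picture: the lid hasn't moved and the pull is still at (227,145), so the fingers closed above or beside it. I'll re-measure the pull from this second view, and probe the true tip height by touching the lid gently with the jaws closed.

```bash
python3 - <<'E'
from h import *
z,p,d=load('w2');P=cloud(z,d)
c=(P[...,:2]-C);X=c@E_;Y=c@N_;Z=P[...,2]
m=(abs(X-.1)<.05)&(abs(Y)<.06)
q=m&(Z>.058)&(Z<.07);print('pull',X[q].min(),X[q].max(),Y[q].min(),Y[q].max(),np.median(Z[q]),q.sum())
q=(abs(X-.02)<.05)&(abs(Y)<.06)&(d>0);print('lid z',np.median(Z[q]))
q=(abs(X-.02)<.05)&(abs(Y+.2)<.03)&(d>0);print('bench z',np.median(Z[q]))
close_gripper()
move_to(W(.02,0,.12),down(YAW+np.pi)); st()
print(movel(W(.02,0,.05),.04,f_stop=6)); st()
movel(W(.02,0,.12),.15); st()
E
```

```text
pull 0.08993674851717566 0.10353123213649072 -0.04457628020735431 0.04447315375534226 0.06400257807449711 541
lid z 0.37469803323073475
bench z -0.0005718085987839461
9.99 case 0.0214 -0.0013 z 0.1215 F [-0.5  0.2  1.1] op 0.0
False
11.89 case 0.0201 -0.0002 z 0.0502 F [-0.5 -0.3  0.4] op 0.0004
12.51 case 0.0198 0.0005 z 0.1195 F [-0.5 -0.4 -0.4] op 0.0003
```

Contact was never made at TCP z = 0.050, so the real fingertips aren't where the TCP says. I'll locate the fingers in the existing depth image.

```bash
python3 - <<'E'
from h import *
for tag,tc in(('w2',(.09,0,.3)),('w1',None)):
    z,p,d=load(tag);P=cloud(z,d)
    tcp=W(*tc) if tc else np.array([.5297,-.0914,.3197])
    Rm=R.from_rotvec(down(YAW+np.pi)).as_matrix()
    q=(P-tcp)@Rm; m=(d>0)&(q[...,1]>-.1)&(q[...,1]<.1)
    s=q[m];print(tag,len(s))
    for lo in np.arange(-.1,.06,.01):
        k=s[(s[:,1]>=lo)&(s[:,1]<lo+.01)]
        if len(k):print(lo.round(3),len(k),'x',k[:,0].min().round(3),k[:,0].max().round(3),'z',k[:,2].min().round(3),k[:,2].max().round(3))
ci,p,d=snap('wrist','w3');P=cloud(ci,d);o=observe();print(o['ee_pos'],o['tcp_rot'],down(YAW+np.pi))
q=(P-o['ee_pos'])@R.from_rotvec(o['tcp_rot']).as_matrix();m=(d>0)&(abs(q[...,1]+.0)<.03)&(abs(q[...,0])<.05)&(abs(q[...,2])<.05)
s=q[m];print(len(s),s.min(0) if len(s) else '',s.max(0) if len(s) else '')
E
```

```text
w2 32550
-0.1 10715 x -0.02 0.002 z -0.074 0.071
-0.09 8508 x -0.019 0.012 z -0.075 0.072
-0.08 7618 x -0.018 0.013 z -0.078 0.073
-0.07 1628 x -0.015 -0.004 z -0.075 0.072
-0.06 1410 x -0.013 0.01 z -0.058 0.055
-0.05 1234 x -0.013 0.011 z -0.058 0.055
-0.04 980 x -0.012 0.011 z -0.058 0.054
-0.03 457 x -0.012 0.011 z -0.056 0.053
w1 30587
-0.1 11083 x -0.02 0.004 z -0.073 0.074
-0.09 7487 x -0.02 0.012 z -0.074 0.074
-0.08 6970 x -0.017 0.011 z -0.075 0.074
-0.07 1396 x -0.016 0.0 z -0.071 0.071
-0.06 1243 x -0.014 0.009 z -0.057 0.057
-0.05 1175 x -0.013 0.01 z -0.057 0.056
-0.04 925 x -0.014 0.01 z -0.057 0.056
-0.03 308 x -0.013 0.009 z -0.053 0.049
[ 0.56796636 -0.06773067  0.11877058] [-0.35092565 -2.03311113  2.03374002] [-0.35360869 -2.03447144  2.03447144]
576 [-0.01361414 -0.02995889 -0.01395921] [-0.00812034 -0.01371573  0.01321258]
```

View pics/w3.png

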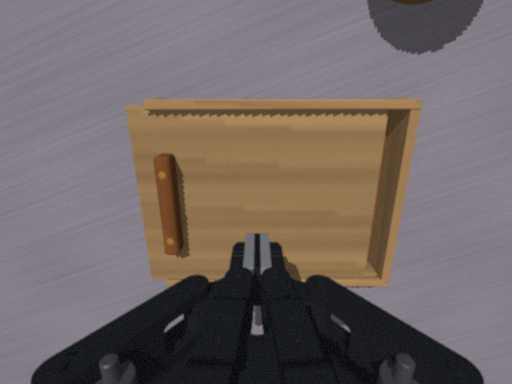

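The closed tips measure about 13.5 mm *behind* `ee_pos`, where the spec says 19 mm ahead, so the reported TCP sits about 32 mm too far forward. Open tips are about 26 mm behind it. I'll confirm with a touch on the lid (contact predicted at ee z ≈ 0.033), then pinch using the corrected height.

```bash
python3 - <<'E'
from h import *
movel(W(.02,0,.045),.15)
r=movel(W(.02,0,.025),.03,f_stop=6); st(); zc=observe()['ee_pos'][2]
print(r)
movel(W(.02,0,.09),.2)
if r:
    open_jaws(); movel(W(.0967,0,.09),.2)
    zz=zc+.004
    movel(W(.0967,0,zz),.1,f_stop=15); st()
    close_gripper(); st()
    if observe()['opening']>.008:
        print(movel(W(.0967+.1553,0,zz),.12,f_stop=20)); st()
E
```

```text
13.64 case 0.0203 -0.0009 z 0.0362 F [-0.1  0.4  5.9] op -0.0001
True
16.03 case 0.0964 -0.0004 z 0.0404 F [0.2 0.3 0.3] op 0.0855
16.69 case 0.0967 -0.0001 z 0.0406 F [-1.3 -0.1  3. ] op 0.0121
False
18.13 case 0.2499 0.0003 z 0.0406 F [-5.6 -3.6  7.6] op 0.0125
```

Touch confirmed the offset: tips are about 11 mm behind `ee_pos` when shut. The bar is gripped and the pull moved 153 mm, putting the lid at about 0.170.

Fully opened fingers (114 mm) don't fit between the case wall and the tin (100 mm). So I'll hold the knife near its tail, put the nose in the pocket at a shallow pitch and release above the wall height. First a close look at the knife and lid.

```bash
cat > k.py <<'E'
from h import *
def knife_from(ci,d,near,lo=.016,hi=.032,rad=.11):
    P=cloud(ci,d);m=((d>0)&(P[...,2]>lo)&(P[...,2]<hi)&(np.hypot(P[...,0]-near[0],P[...,1]-near[1])<rad)).astype(np.uint8)
    n,l,s,c=cv2.connectedComponentsWithStats(m);k=1+np.argmax(s[1:,4]);q=P[l==k]
    return cv2.minAreaRect(q[:,:2].astype(np.float32)*1000),np.median(q[:,2]),len(q)
E
python3 - <<'E'
from k import *
open_jaws(); movel(W(.25,0,.14),.25); st()
ci,p,d=snap('top','t3')
kd=np.radians(-15.13);k=np.array([.4992,-.396]);A=down(kd-np.pi/2)
g=k-.058*np.array([np.cos(kd),np.sin(kd)])
move_to(np.r_[g,.22],A); st()
ci,p,d=snap('wrist','w4'); print(knife_from(ci,d,k))
z,p,d=load('t3');P=cloud(z,d);c=P[...,:2]-C;X=c@E_;Y=c@N_;Z=P[...,2]
m=(d>0)&(abs(Y+.0)<.07)&(Z>.04)&(Z<.052)&(X<.28)&(X>-.09);print('lid x',np.percentile(X[m],[0,1,5,95]),'max',X[m].max())
for a in(-19.72,):
  for al in(0,.18):
    Rk=R.from_euler('zy',[YAW,al]);Rt=(Rk*R.from_euler('z',-kd)*R.from_rotvec(A)).as_rotvec()
    print(al,solve_ik(W(-.076,-.03,.05),Rt))
a=cv2.imread('pics/t3.png')[120:270,150:300];b=cv2.imread('pics/w4.png')
o=np.zeros((384,896,3),np.uint8);o[:,:512]=b;o[:,512:]=cv2.resize(a,(384,384));cv2.imwrite('pics/v4.png',cv2.resize(o,(800,343)))
E
```

```text
19.38 case 0.2502 -0.0002 z 0.141 F [ 0.6 -0.5 -0.4] op 0.0853
21.49 case -0.3154 0.0121 z 0.2198 F [ 0.  -0.3 -0.9] op 0.0856
(((499.5727233886719, -395.5521240234375), (34.08335494995117, 150.02301025390625), 75.4549331665039), np.float64(0.023051857303298312), 2842)
lid x [-0.04794338  0.0660387   0.07364313  0.26091373] max 0.2799564101302615
0 [ 0.62112232  0.59459487 -0.52344997  1.60738319  0.33280774  1.02962289
 -0.34524959]
0.18 [ 0.54490257  0.71679931 -0.50812139  1.40910417  0.3610773   1.28945676
 -0.36382416]
```

View pics/v4.png

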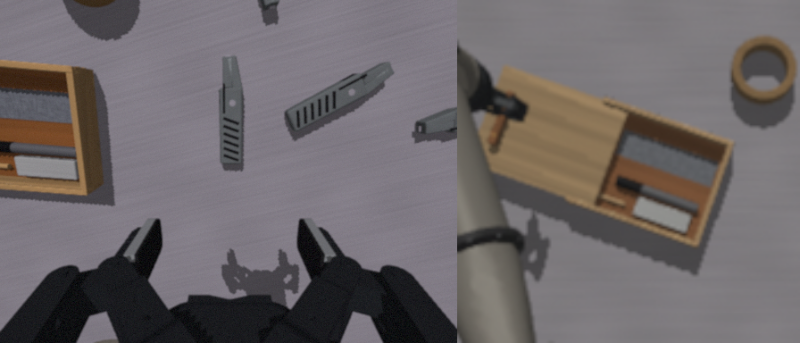

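The lid's trailing edge is at x ≈ 66 mm (fully open), and the grey pocket is visible at (650,100). The wrist and top measurements of the knife agree within 1 mm and 0.6°. Now the grasp near the tail.

```bash
python3 - <<'E'
from k import *
kd=np.radians(-14.7);k=np.array([.4994,-.3958]);A=down(kd-np.pi/2)
g=k-.058*np.array([np.cos(kd),np.sin(kd)])
move_to(np.r_[g,.08],A)
print(movel(np.r_[g,-.002],.1,f_stop=10)); print(observe()['ee_pos'],observe()['force'])
close_gripper(); o=observe();print(o['ee_pos'],o['opening'],o['force'])
movel(np.r_[g,.20],.15); o=observe();print(o['t'],o['ee_pos'],o['opening'],o['force'])
# pitched hover above the case, then look
al=.185;dx=-.018;dy=-.030
rel=np.array([-.058,0,-.002])
Rk=R.from_euler('zy',[YAW,al]).as_matrix() if False else (R.from_euler('z',YAW)*R.from_euler('y',al)).as_matrix()
Rt=R.from_matrix(Rk@R.from_euler('z',-kd).as_matrix()@R.from_rotvec(A).as_matrix()).as_rotvec()
def pose(zn): return W(dx+.077,dy,zn)-Rk@[.077,0,0]+Rk@rel
np.savez('plan.npz',Rt=Rt,Rk=Rk,rel=rel)
move_to(pose(.10),Rt); st()
snap('wrist','w5'); snap('scene','s5')
a=cv2.imread('pics/w5.png');b=cv2.imread('pics/s5.png')[130:250,190:310]
o=np.zeros((384,896,3),np.uint8);o[:,:512]=a;o[:,512:]=cv2.resize(b,(384,384));cv2.imwrite('pics/v5.png',cv2.resize(o,(800,343)))
ci,p,d=load('w5');P=cloud(ci,d)
q=(P-W(dx+.077,dy,.10)+Rk@[.077,0,0])@Rk
m=(d>0)&(abs(q[...,2]-.024)<.005)&(abs(q[...,1])<.04)&(abs(q[...,0])<.12);s=q[m]
print(len(s),cv2.minAreaRect(s[:,:2].astype(np.float32)*1000),np.median(s[:,2]),s[:,0].max())
nn=s[s[:,0]>-.03];print('slope z/x,y/x',np.polyfit(nn[:,0],nn[:,2],1),np.polyfit(nn[:,0],nn[:,1],1))
E
```

```text
False
[ 0.4439964  -0.38159782 -0.0011799 ] [-0.02553176 -0.43943137  0.34281168]
[ 0.44379546 -0.3814925  -0.00136684] 0.03239738358000801 [-0.28609499 -0.60300656  2.75241416]
25.1583 [ 0.44265729 -0.38062092  0.19878207] 0.032061065152737156 [ 0.57286419  0.22404956 -2.40355496]
26.19 case -0.0768 -0.0304 z 0.1229 F [ 0.6  0.1 -0.6] op 0.0328
17781 ((-9.463623046875, 5.255226135253906), (143.99855041503906, 58.83861541748047), 8.95238971710205) 0.02185820198895211 0.06303865632640274
slope z/x,y/x [-0.02683531  0.0218929 ] [-0.00690506 -0.0019338 ]
```

View pics/v5.png

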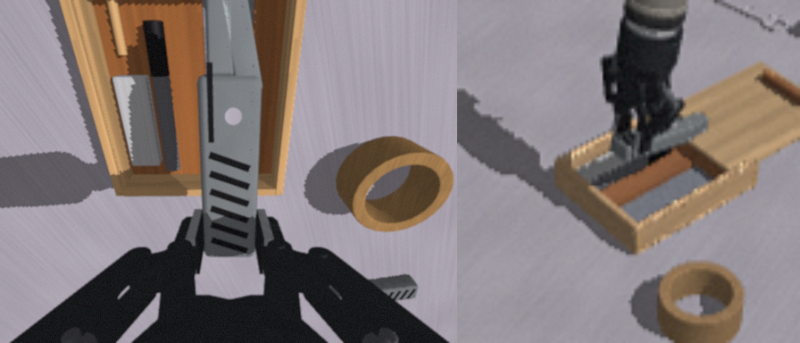

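The knife is held near its tail, ribs at (230,205), over the pocket with nose towards the lid. It sags 1.5° nose-down in the grip, which I'll compensate. Then lower until the nose touches, release, lift and look.

```bash
python3 - <<'E'
from k import *
kd=np.radians(-14.7);A=down(kd-np.pi/2)
al=.155;dx=-.018;dy=-.030;rel=np.array([-.058,0,-.002])
Rk=(R.from_euler('z',YAW)*R.from_euler('y',al)).as_matrix()
Rt=R.from_matrix(Rk@R.from_euler('z',-kd).as_matrix()@R.from_rotvec(A).as_matrix()).as_rotvec()
def pose(zn): return W(dx+.077,dy,zn)-Rk@[.077,0,0]+Rk@rel
move_to(pose(.10),Rt); movel(pose(.03),.12); st()
print(movel(pose(.013),.03,f_stop=4)); st()
dwell(.2); open_jaws(); st()
movel(pose(.16),.15); st()
ci,p,d=snap('wrist','w6'); print(knife_from(ci,d,W(-.016,-.032,0)[:2],.030,.0395,.1))
ct=snap('top','t6'); r=knife_from(ct[0],ct[2],W(-.016,-.032,0)[:2],.027,.045,.1)
for R_ in(r,knife_from(ci,d,W(-.016,-.032,0)[:2],.030,.0395,.1)):
    c=np.array(R_[0][0])/1000-C;print(R_,'case',c@E_,c@N_)
a=cv2.imread('pics/w6.png');b=cv2.imread('pics/t6.png')[140:240,180:280]
o=np.zeros((384,896,3),np.uint8);o[:,:512]=a;o[:,512:]=cv2.resize(b,(384,384));cv2.imwrite('pics/v6.png',cv2.resize(o,(800,343)))
E
```

```text
27.27 case -0.0743 -0.0306 z 0.0494 F [ 0.6  0.3 -1.4] op 0.0324
False
27.99 case -0.0746 -0.03 z 0.0318 F [ 0.1  0.  -1.1] op 0.0323
28.76 case -0.0747 -0.0301 z 0.0319 F [0.2 0.1 0.4] op 0.0854
29.89 case -0.0749 -0.0292 z 0.1777 F [ 0.5 -0.   0.2] op 0.0853
(((585.4113159179688, -114.25241088867188), (151.2469940185547, 34.08369445800781), 70.12567138671875), np.float64(0.034981082073100606), 4504)
(((564.2392578125, -173.3201904296875), (29.046361923217773, 33.690650939941406), 72.70001220703125), np.float64(0.03552376525804446), 73) case -0.08107407912626904 -0.03112073072628613
(((585.4113159179688, -114.25241088867188), (151.2469940185547, 34.08369445800781), 70.12567138671875), np.float64(0.034981082073100606), 4504) case -0.01832650049509793 -0.03112022836029655
```

View pics/v6.png

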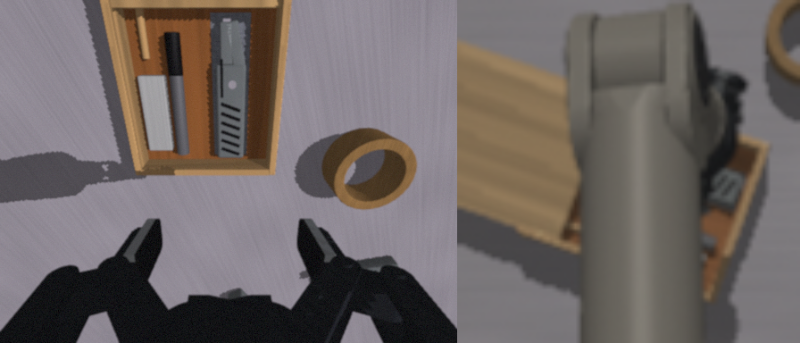

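The knife lies in the grey pocket at (231,95). Its centre measures (-18.3,-31.1) mm in case axes, 2.3 and 0.9 mm off the pocket centre, with its top at 35 mm and its yaw aligned. Next I check flatness and slide the lid shut.

```bash
python3 - <<'E'
from k import *
z,p,d=load('w6');P=cloud(z,d);c=P[...,:2]-C;X=c@E_;Y=c@N_;Z=P[...,2]
m=(d>0)&(abs(Y+.031)<.010)&(X>-.09)&(X<.05)&(Z>.028)&(Z<.06)
print('slope',np.polyfit(X[m],Z[m],1),np.polyfit(Y[m],Z[m],1),np.percentile(Z[m],[1,99]))
if abs(np.polyfit(X[m],Z[m],1)[0])<.04:
    A=down(YAW+np.pi)
    move_to(W(.25,0,.14),A); movel(W(.25,0,.0405),.15,f_stop=15); st()
    close_gripper(); st()
    if observe()['opening']>.008:
        print(movel(W(.0785,0,.0405),.12,f_stop=22)); dwell(.3); st()
        open_jaws(); movel(W(.08,0,.15),.2); movel(W(.0,0,.30),.3); st()
        ci,p,d=snap('wrist','w7');P=cloud(ci,d);c=P[...,:2]-C;X=c@E_;Y=c@N_;Z=P[...,2]
        q=(abs(X-.09)<.05)&(abs(Y)<.06)&(Z>.058)&(Z<.07)&(d>0);print('pull',X[q].min(),X[q].max(),q.sum())
        q=(abs(Y)<.08)&(Z>.043)&(Z<.0495)&(X<.15);print('lid',X[q].min(),X[q].max())
E
```

```text
slope [-0.0158286   0.03485511] [0.00310348 0.03514193] [0.03245124 0.03728045]
32.45 case 0.2504 -0.0009 z 0.0416 F [ 0.4  0.3 -0.2] op 0.0853
33.11 case 0.25 -0.0001 z 0.0409 F [-0.9 -0.3  3.5] op 0.0122
False
34.98 case 0.0799 -0.0004 z 0.0409 F [2.7 4.4 2.9] op 0.0123
37.1 case 0.0007 0.0012 z 0.2976 F [-0.3  0.5 -1. ] op 0.0854
pull 0.07294476724294309 0.08736151602038182 577
lid -0.10227854918412735 0.11063094356734902
```

View pics/w7.png

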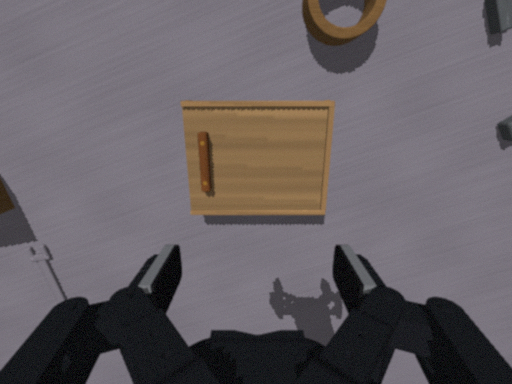

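Pull centre is at x = 80.1 mm (shut is 80). The gripper stalled at 79.9 mm against a 78.5 mm command, so the lid is against its end stop. Total travel was 170 mm between stops.

```bash
python3 -c "
from h import *
st(); print(job_done())"
```

```text
37.15 case 0.0011 0.0016 z 0.2969 F [0.2 1.  0.1] op 0.0856
the job is handed in; nothing more can be done
None
```

The carton knife is in its pocket with the lid slid fully shut over it, and I handed the job in at about 37 s of the 72 s allowed.

**What I did:** I slid the lid to its stop (about 170 mm) and picked up the knife nearest the base, 637 mm away (the next look-alike was at 731 mm). I gripped it near its tail and lowered it nose-first into the pocket at a pitch of about 10°. Then I released it there, lifted clear and slid the lid shut.

**Last checks:**
- **Knife:** before the lid closed it was about 2.3 mm (x) and 0.9 mm (y) from the pocket centre. It was in line within 0.2° and flat within about 1°, with its top at 35 mm.
- **Lid:** the pull is at x = 80.1 mm, where fully shut is 80. The gripper stalled there, so the lid is at its stop.
- **Other items:** I touched nothing near the spanner, tape or carton. All three look in place, but I did not measure them again.

**What went wrong or disagreed:**
- **First pinch missed:** the jaws closed above the lid pull. The reported tool position turned out to be about 30 mm too far along the fingers. I confirmed this with the depth image and a light touch on the lid, then corrected for it.
- **Not a full set-down:** fully opened fingers (114 mm) do not fit in the 100 mm between the wall and the tin. The tail was therefore released a couple of centimetres up and tipped into the pocket. I estimated about 0.45 m/s at the knife's middle, under the 0.7 limit, but did not measure it.
- **No nose contact signal:** the force stop did not trigger while lowering the nose, so the final height came from position alone.

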